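# Pour the ball stoppers into the tilt-out bin

## Task

Pull the front of the wooden tilt-out bin open to its stop. Then pick up the small handled pan that holds the two wooden ball stoppers and tip both balls into the tilted opening. Set the empty pan back down upright on the desk and leave the bin open.

Things in the scene. Friction and masses are not known exactly. Their poses are not given: they have to be found in the camera images.
- bin (a joint): Bin angle, rad: 0 closed, 0.70 open at its stop; starts at 0 to 0.1. Wooden case 170 mm deep, 200 wide, 190 high, fixed, front towards the robot. Its front board (12 thick) is hinged at its lower edge, 12 above the desk; the top swings out and down to the robot. Stiff hinge: stays where left, some 2 N at the tongue moves it. Open, the gap before the case is 95 mm; side walls reach 165 above the desk.
- bin_grip (a point): Centre of the tongue on top of the front board; moves with it. Tongue 12 mm thick (x), 60 wide (y); this point is 17 below its top, 28 above the case top when closed. x: through the board into the bin; y along the hinge; z up the board. Hinge line at (6, any, -206) mm. Bin inside, moving along: x 6 to 110, y -80 to 80, floor z -199; side walls up to z -58 at the board, -94 at the back.
- pan_grip (a point): Centre of the handle of the dark wood pan (160 g), 77 mm above its underside. Flat bar 12 thick (x), 54 long (y), 26 high, on uprights at y +-24.5: grip across x. x points to the pouring lip, z up. Pan x -38 (back) to 78, 54 wide, walls 32 high; flat floor 4 thick to x 33, then a 20 deg ramp to the lip at (78, 0, -57). Empties at 45-55 deg lip down. The handleless cork tray is a bystander.
- ball_a_center (a point): Centre of one wooden ball stopper, 30 mm in diameter, 13 g, lying loose in the pan.
- ball_b_center (a point): Centre of the other wooden ball stopper, 30 mm in diameter, 13 g, lying loose in the pan.
Things that resemble listed ones, but are neither listed nor needed, are in the scene too. What is shaped like the part that bears pan_grip but green is not meant. Leave any green look-alike of the part that bears ball_b_center alone.

How it is judged:
On the way, in this order (a step that is already met when the one before it is completed fails the run):
1. the bin front is pulled open to its stop (within 10 degrees), the balls still in the pan (value of joint bin above 0.52 rad and distance between each of ball_a_center, ball_b_center and pan_grip below 0.09 m), for 0.2 s.
2. the pan is lifted and tipped while the bin is open (value of joint bin above 0.52 rad and angle between pan_grip's own z axis and vertical above 0.3 rad and height (world z) of pan_grip above 0.15 m), for 0.1 s.
3. both balls are in the open bin (value of joint bin above 0.52 rad and x of ball_a_center in the frame of bin_grip between 0 and 0.116 m and y of ball_a_center in the frame of bin_grip between -0.086 and 0.086 m and z of ball_a_center in the frame of bin_grip between -0.206 and -0.06 m and x of ball_b_center in the frame of bin_grip between 0 and 0.116 m and y of ball_b_center in the frame of bin_grip between -0.086 and 0.086 m and z of ball_b_center in the frame of bin_grip between -0.206 and -0.06 m), for 0.2 s.
At the end, for the whole second after the job is handed in: The bin is open within 10 degrees of its stop, both balls lie inside the bin, and the pan stands released, at rest and upright (within 10 degrees) on the desk, its handle within 10 mm of its resting height (all of step 3 and angle between pan_grip's own z axis and vertical below 0.17 rad and height (world z) of pan_grip between 0.067 and 0.087 m and linear speed of pan below 0.03 m/s); the robot touches nothing.
It also fails if it takes over 72 s, if anything falls off the work surface, if the arm or the gripper's body presses on something with over 40 N, if the wrist force passes 120 N, or if a joint passes its speed limit or range.

## Robot

A 6-joint arm with a two-finger parallel gripper is mounted at the origin on the work surface. World frame = base frame: x ahead of the robot, y to its left, z up, the work surface at z = 0. Lengths are in m, angles in rad, forces in N, time in s.
With the tool pointing down it reaches from about 0.3 to 0.75 m from the base axis. Payload 8.5 kg.
Tool frame: the origin (TCP) lies between the finger pads; the fingertips stand 17 mm ahead of it and the grasp point (between the pads) lies 2 mm behind it (tips_ahead is the distance from the TCP to the fingertips, in m); y points along the fingers, z is the direction in which the jaws open and shut, and the axes are right-handed (so a half turn about y gives the same grasp; the last joint's range is limited). The gripper opens to 85 mm and grips with 20 to 120 N. Pads are 22 mm wide; open, the fingers measure 114 mm over their backs; the gripper's body (76 mm by 85 mm) begins 54 mm behind the grasp point. The pads swing forward as they close: fully open they stand 13 mm farther back than shut.
Start: joints at [0.956, 0.381, 1.297, -0, 1.464, -0.215], TCP at [0.214, 0.507, 0.248] pointing down, gripper open.
Joint ranges: [-3.11, 3.11], [-0.89, 2.33], [0.22, 2.48], [-1.42, 4.56], [0.17, 2.85], [-2.88, 2.88]. Speed limits (rad/s): [2.39, 2.39, 3.14, 3.14, 3.14, 3.14].

## Interface

Orientations are given as a unit quaternion [x, y, z, w].
In Python, from cell import move_to, move_linear, movej, grip, wait, inverse_kinematics, read_camera, camera_model, PlanningError, close_job, get_clock, get_joint_positions, get_dq, get_effort, get_ee_pos, get_tcp_rot, get_force, get_moment, get_opening, tips_ahead gives the robot as it stands. Calls block until the motion is done:
- move_to(position, orientation): joint-space move of the TCP to a pose.
- move_linear(position, rate=0.15, rot=None, threshold=None): straight line of the TCP; rot=None keeps the orientation; rate is the mean speed in m/s. With threshold (N) it stops when the force on the tool has changed by that much, and returns True; else False.
- movej(angles): joint-space move.
- grip(opening): finger opening in m; the grip force is fixed at half the most; returns when the fingers have stopped.
- wait(seconds).
- inverse_kinematics(position, orientation): joint angles nearest the present ones, or None.
- read_camera(name): name is "scene" or "top"; returns the picture (384x512x3 uint8, red, green, blue); there is no depth.
- camera_model(name): a dict with "K" (3x3 intrinsics, pixels), "dist_coeffs" ([k1, k2, p1, p2, k3] as OpenCV has them; the pictures are not rectified), "R" (3x3) and "t" (3): a world point X has camera coordinates R X + t. Camera axes: x right, y down, z forward; pixel columns grow to the right and rows downward; lengths in m; the calibration is good to about 2 mm. A picture is of the moment at which its call begins. camera_model takes no time and is no camera call.
A pose or a line that the arm cannot do raises PlanningError and nothing moves.
- close_job(): hands the job in, once; it reports no verdict.
Readings, each from a call of its own:
- get_clock(): time.
- get_joint_positions(): joint angles.
- get_dq(): joint speeds.
- get_effort(): joint torques, N m.
- get_ee_pos(): TCP position.
- get_tcp_rot(): TCP orientation.
- get_force(): force on the tool from outside, world axes, zero at the start.
- get_moment(): the same for the moment, N m.
- get_opening(): finger opening in m.
Only numpy, scipy, OpenCV 4.12 (cv2) and the standard library are available. Lean on these libraries where they do the work, as an engineer would, in place of code of your own. Each camera call takes 0.05 s, during which the arm holds its last target.

## Working session

There is one attempt and no reset: what is moved stays moved. The work goes in short steps, each a Python script; the robot and the scene stay as the last script left them, time stands still between calls to the robot, and variables do not carry over. Pictures are saved under pics/ and viewed, and the job is handed in when it is done.

```bash
mkdir -p pics; ls
python3 - <<'E'
from cell import *
import cv2
for n in("scene","top"):
    im=read_camera(n); cv2.imwrite(f"pics/{n}0.png",cv2.resize(im[:,:,::-1],(800,600),interpolation=cv2.INTER_CUBIC)); cv2.imwrite(f"pics/raw_{n}0.png",im[:,:,::-1])
    m=camera_model(n); print(n,m)
    print(-m["R"].T@m["t"])
print(get_clock(),get_tcp_rot(),get_opening(),tips_ahead)
E
```

```text
pics
scene {'K': array([[472.5844996 ,   0.        , 259.88931271],
       [  0.        , 472.5844996 , 193.47098274],
       [  0.        ,   0.        ,   1.        ]]), 'dist_coeffs': array([-0.0470914,  0.       ,  0.       ,  0.       ,  0.       ]), 'R': array([[ 0.56322816,  0.82617422,  0.0144982 ],
       [ 0.66547325, -0.44313287, -0.6006485 ],
       [-0.48981567,  0.34795032, -0.79938175]]), 't': array([-0.25090197, -0.24202275,  1.39379974])}
[ 0.98507967 -0.38493256  0.9724451 ]
top {'K': array([[372.13333678,   0.        , 256.22453134],
       [  0.        , 372.13333678, 183.42876675],
       [  0.        ,   0.        ,   1.        ]]), 'dist_coeffs': array([-0.10442115,  0.        ,  0.        ,  0.        ,  0.        ]), 'R': array([[-0.00851753, -0.99962237, -0.02612599],
       [-0.98340422,  0.01310872, -0.18095388],
       [ 0.18122803,  0.02415113, -0.98314451]]), 't': array([0.00326555, 0.52100328, 0.93900706])}
[ 0.34221024 -0.02624345  1.01754251]
0.1 [ 0.69346227 -0.14060777  0.14021716 -0.69258839] 0.0853555086119907 0.017
```

View pics/scene0.png

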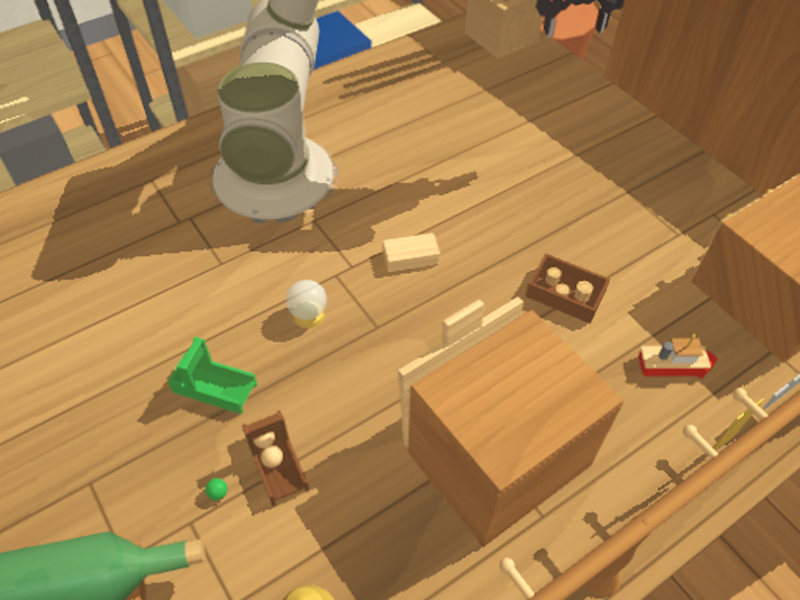

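View pics/top0.png

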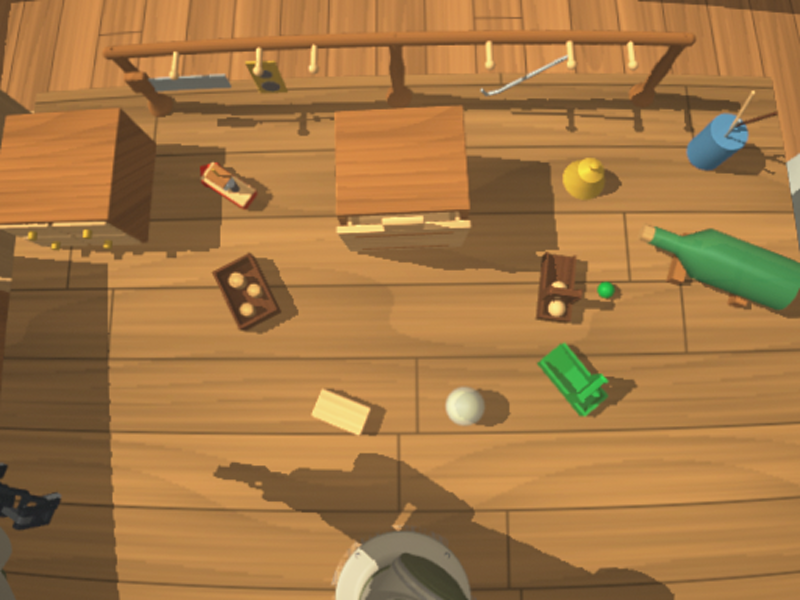

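The top view shows the bin at (400,170) with its tongue at (403,222), and the dark pan holding two balls at (557,290). The green decoys are at (605,290) and (573,380). The cork tray is at (247,290). Next I'll zoom in on the bin and the pan.

Run:
```python
import cv2,numpy as np
t=cv2.imread("pics/raw_top0.png");s=cv2.imread("pics/raw_scene0.png")
def z(im,x0,y0,x1,y1,w,h): return cv2.resize(im[y0:y1,x0:x1],(w,h),interpolation=cv2.INTER_NEAREST)
cv2.imwrite("pics/z1.png",np.hstack([z(t,335,155,385,215,400,480),z(s,145,255,205,327,400,480)]))
cv2.imwrite("pics/z2.png",np.vstack([z(t,205,125,305,162,800,296),z(s,245,180,345,217,800,296)]))
```

```text
(no output)
```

View pics/z1.png

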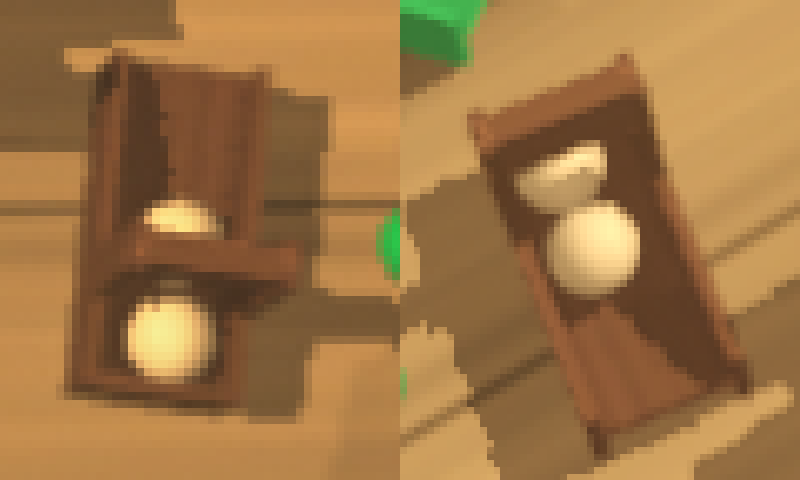

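View pics/z2.png

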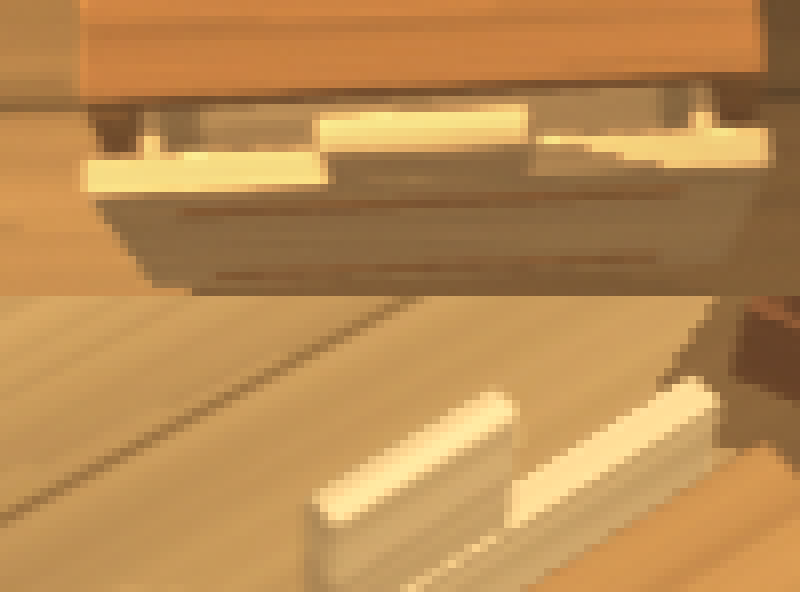

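```bash
cat > h.py <<'E'
from cell import *
import numpy as np,cv2
from scipy.spatial.transform import Rotation as R_
def ray(n,p):
    m=camera_model(n); u=cv2.undistortPoints(np.array([[p]],float),m["K"],m["dist_coeffs"])[0,0]
    c=-m["R"].T@m["t"]; d=m["R"].T@np.array([u[0],u[1],1]); return c,d/np.linalg.norm(d)
def onz(n,p,z):
    c,d=ray(n,p); return c+d*(z-c[2])/d[2]
def tri(pt,ps):
    A=np.zeros((3,3));b=np.zeros(3);rs=[]
    for n,p in(("top",pt),("scene",ps)):
        c,d=ray(n,p);P=np.eye(3)-np.outer(d,d);A+=P;b+=P@c;rs.append((c,P))
    X=np.linalg.solve(A,b); return X,[np.linalg.norm(P@(X-c)) for c,P in rs]
def proj(n,X):
    m=camera_model(n); r,_=cv2.Rodrigues(m["R"]); return cv2.projectPoints(np.array([X],float),r,m["t"],m["K"],m["dist_coeffs"])[0][0,0]
def snap(tag):
    for n in("scene","top"):
        im=read_camera(n)[:,:,::-1]; cv2.imwrite(f"pics/raw_{n}{tag}.png",im); cv2.imwrite(f"pics/{n}{tag}.png",cv2.resize(im,(800,600),interpolation=cv2.INTER_CUBIC))
E
python3 - <<'E'
from h import *
np.set_printoptions(precision=4,suppress=True)
T1=lambda x,y:(335+x/8,155+y/8); S1=lambda x,y:(145+(x-400)/6.667,255+y/6.667)
T2=lambda x,y:(205+x/8,125+y/8); S2=lambda x,y:(245+x/8,180+(y-296)/8)
print("handle",tri(T1(222,258),S1(550,100)),onz("top",T1(222,258),.09),onz("scene",S1(550,100),.09))
print("back wall top corners z.032",onz("top",T1(70,388),.032),onz("top",T1(240,402),.032),"lip",onz("top",T1(115,60),.02),onz("top",T1(268,72),.02))
print("scene lip",onz("scene",S1(600,430),.02),onz("scene",S1(745,385),.02))
print("tongue L/R",tri(T2(318,128),S2(505,400)),tri(T2(530,125),S2(318,507)))
print("case front",onz("top",T2(82,105),.19),onz("top",T2(765,82),.19))
print("case back", onz("top",(336*.64,113*.64),.19),onz("top",(462*.64,108*.64),.19))
E
```

```text
handle (array([ 0.5005, -0.2734,  0.0873]), [np.float64(0.0006868669304390923), np.float64(0.0006868669304389851)]) [ 0.4997 -0.2733  0.09  ] [ 0.5024 -0.2732  0.09  ]
back wall top corners z.032 [ 0.4663 -0.2351  0.032 ] [ 0.4608 -0.292   0.032 ] lip [ 0.5813 -0.259   0.02  ] [ 0.5765 -0.312   0.02  ]
scene lip [ 0.5764 -0.3058  0.02  ] [ 0.5888 -0.2602  0.02  ]
tongue L/R (array([0.5825, 0.0175, 0.231 ]), [np.float64(1.9236099979665226e-05), np.float64(1.923609997960322e-05)]) (array([ 0.5827, -0.0403,  0.2309]), [np.float64(0.0005322089026216445), np.float64(0.0005322089026216157)])
case front [0.6032 0.0886 0.19  ] [ 0.6069 -0.1098  0.19  ]
case back [0.7705 0.0918 0.19  ] [ 0.7746 -0.1038  0.19  ]
```

```bash
cat >> h.py <<'E'
R0=np.array([[0,0,1],[-1,0,0],[0,-1,0.]])
R1=R0@np.diag([-1,1,-1])
def Q(yaw,tilt,flip=0):
    return R_.from_matrix((R_.from_euler('z',yaw)*R_.from_euler('y',tilt)).as_matrix()@(R1 if flip else R0)).as_quat()
BY=0.019; HX,HY,HZ=.605,-.0114,.012
def grip_pt(a,up=0.,r0=.206):
    b=R_.from_euler('y',-a).apply([-.006,0,r0+up]); b=R_.from_euler('z',BY).apply(b)
    return np.array([HX,HY,HZ])+b
E
python3 - <<'E'
from h import *
np.set_printoptions(precision=3,suppress=True)
T1=lambda x,y:(335+x/8,155+y/8); S1=lambda x,y:(145+(x-400)/6.667,255+y/6.667)
print("handle ends",onz("top",T1(143,248),.09),onz("top",T1(302,268),.09))
for X in ([.501,-.2735,.09],): print(proj("top",X),proj("scene",X))
for f in(0,1):
    print("flip",f)
    for a in(.075,.4,.72): print(a,grip_pt(a,.003),inverse_kinematics(grip_pt(a,.003),Q(BY,-a,f)))
    print("pan",inverse_kinematics([.501,-.2735,.077],Q(-.14,0,f)))
    for t in (0,.5,.87,1.0):
        p=np.array([.54,-.0114,.2])-R_.from_euler('zy',[0,0]).apply(R_.from_euler('y',t).apply([.078,0,-.057]))
        print(t,p,inverse_kinematics(p,Q(0,t,f)))
    # lip to +y
    for t in (0,.87): 
        p=np.array([.555,-.03,.2])-(R_.from_euler('z',np.pi/2)*R_.from_euler('y',t)).apply([.078,0,-.057])
        print('+y',t,p,inverse_kinematics(p,Q(np.pi/2,t,f)))
print(get_joint_positions())
E
```

```text
handle ends [ 0.503 -0.248  0.09 ] [ 0.496 -0.299  0.09 ]
[362.798 186.762] [167.044 269.579]
flip 0
0.075 [ 0.583 -0.012  0.22 ] [-0.231  0.43   1.304  0.019  1.335 -0.254]
0.4 [ 0.518 -0.013  0.202] [-0.315  0.232  1.731  0.178  0.807 -0.433]
0.72 [ 0.463 -0.014  0.165] [-0.452  0.173  2.141  1.09   0.344 -1.431]
pan [-0.707  0.592  1.477 -0.     1.072 -0.567]
0 [ 0.462 -0.011  0.257] [-0.282  0.219  1.51  -0.     1.413 -0.282]
0.5 [ 0.499 -0.011  0.287] [-0.211  0.49   1.088 -0.114  2.052 -0.239]
0.87 [ 0.533 -0.011  0.296] [-0.18   0.714  0.804 -0.223  2.473 -0.293]
1.0 [ 0.546 -0.011  0.296] [-0.173  0.792  0.716 -0.289  2.608 -0.345]
+y 0 [ 0.555 -0.108  0.257] [-0.402  0.402  1.238 -0.     1.502 -1.972]
+y 0.87 [ 0.555 -0.037  0.296] [ 0.053  0.451  1.293 -0.871  1.499 -1.404]
flip 1
0.075 [ 0.583 -0.012  0.22 ] None
0.4 [ 0.518 -0.013  0.202] [-0.315  0.232  1.731  0.178  0.807  2.708]
0.72 [ 0.463 -0.014  0.165] [-0.452  0.173  2.141  1.09   0.344  1.711]
pan [-0.707  0.592  1.477 -0.     1.072  2.575]
0 [ 0.462 -0.011  0.257] [-0.282  0.219  1.51  -0.     1.413  2.86 ]
0.5 [ 0.499 -0.011  0.287] None
0.87 [ 0.533 -0.011  0.296] [-0.18   0.714  0.804 -0.223  2.473  2.848]
1.0 [ 0.546 -0.011  0.296] [-0.173  0.792  0.716 -0.289  2.608  2.797]
+y 0 [ 0.555 -0.108  0.257] [-0.402  0.402  1.238 -0.     1.502  1.169]
+y 0.87 [ 0.555 -0.037  0.296] [ 0.053  0.451  1.293 -0.871  1.499  1.737]
[ 0.956  0.381  1.298  0.     1.464 -0.215]
```

Run:
```python
from h import *
np.set_printoptions(precision=3,suppress=True)
a=.075
print(grip(.05))
move_to(grip_pt(a,.11),Q(BY,-a))
print(move_linear(grip_pt(a,.003),rate=.08,threshold=8),get_ee_pos(),get_force(),get_clock())
snap(1)
```

```text
False
False [ 0.584 -0.012  0.22 ] [-0.348 -0.375  0.519] 4.3
```

View pics/scene1.png

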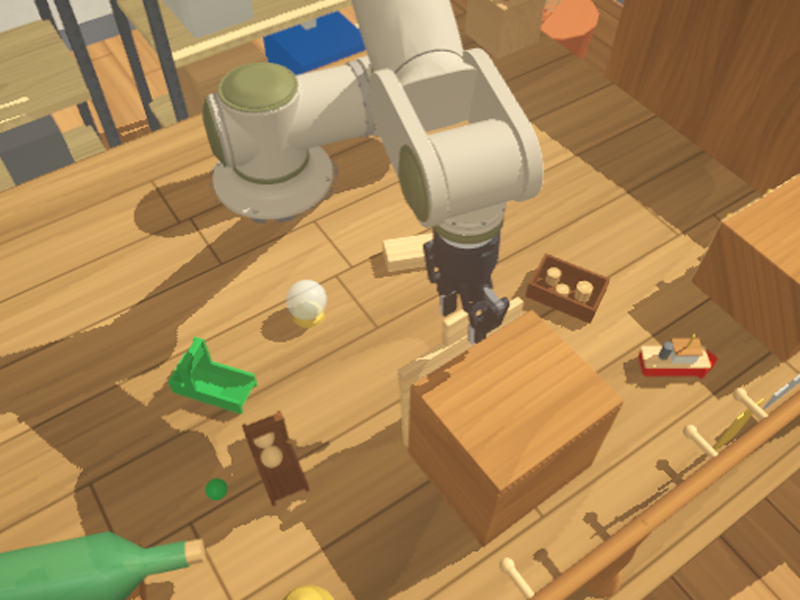

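The fingers straddle the tongue at about (470,315), so I'll grip it and pull.

Run:
```python
from h import *
np.set_printoptions(precision=3,suppress=True)
print(grip(0.0),get_opening(),get_force())
f0=get_force()
for a in np.arange(.125,.701,.05).tolist()+[.70]:
    p=grip_pt(a,.003)
    try: h=move_linear(p,rate=.06,rot=Q(BY,-a),threshold=25)
    except PlanningError as e: print("plan",a,e); break
    print(round(a,3),h,get_force(),get_ee_pos())
    if h: break
print(get_opening(),get_clock()); snap(2)
```

```text
False 0.011147362430412795 [1.105 1.032 1.076]
0.125 False [ 1.574  0.529 -2.461] [ 0.573 -0.012  0.219]
0.175 False [ 2.005 -2.188 -1.437] [ 0.563 -0.012  0.217]
0.225 False [ 2.742 -3.125 -3.503] [ 0.553 -0.013  0.214]
0.275 False [ 2.824 -4.361 -4.495] [ 0.543 -0.013  0.211]
0.325 False [ 4.721 -5.422 -6.387] [ 0.533 -0.013  0.208]
0.375 False [ 4.562 -6.456 -7.527] [ 0.523 -0.014  0.204]
0.425 False [ 6.528 -6.006 -9.018] [ 0.514 -0.014  0.199]
0.475 False [  7.002  -8.162 -10.582] [ 0.505 -0.014  0.194]
0.525 False [  9.054  -9.451 -12.662] [ 0.496 -0.014  0.189]
0.575 False [ 11.127  -9.701 -15.366] [ 0.487 -0.015  0.183]
0.625 False [ 12.956  -9.988 -16.967] [ 0.479 -0.015  0.177]
0.675 False [ 15.268 -10.252 -18.581] [ 0.471 -0.015  0.171]
0.7 False [ 20.846  -6.292 -14.809] [ 0.468 -0.015  0.168]
0.011234494167089326 9.0417
```

View pics/scene2.png

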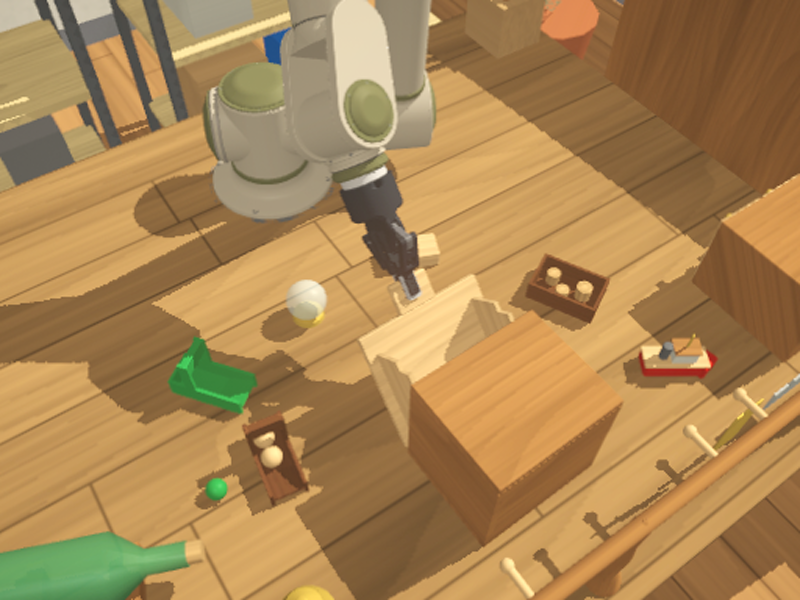

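The bin front is now open, with its inside visible at (430,340). Next I'll release, retract and grasp the pan.

```bash
cat >> h.py <<'E'
PY=-.14; PX=np.array([.5005,-.2735,.077])
E
python3 - <<'E'
from h import *
np.set_printoptions(precision=3,suppress=True)
grip(.045)
p=get_ee_pos(); d=R_.from_quat(get_tcp_rot()).as_matrix()[:,1]
move_linear(p-d*.11,rate=.12); print(get_force())
move_to([.42,-.15,.30],Q(-.07,0))
grip(.06)
move_to(PX+[0,0,.12],Q(PY,0))
print(move_linear(PX+[0,0,.001],rate=.08,threshold=6),get_ee_pos(),get_force(),get_clock())
snap(3)
T=cv2.imread("pics/raw_top3.png");S=cv2.imread("pics/raw_scene3.png")
cv2.imwrite("pics/z3.png",np.hstack([cv2.resize(T[115:235,205:405],(400,480)) ,cv2.resize(S[195:335,135:270],(400,480))]))
E
```

```text
[-0.835  0.925 -0.22 ]
False [ 0.501 -0.274  0.078] [ 0.043 -0.868  0.239] 14.1333
```

View pics/scene3.png

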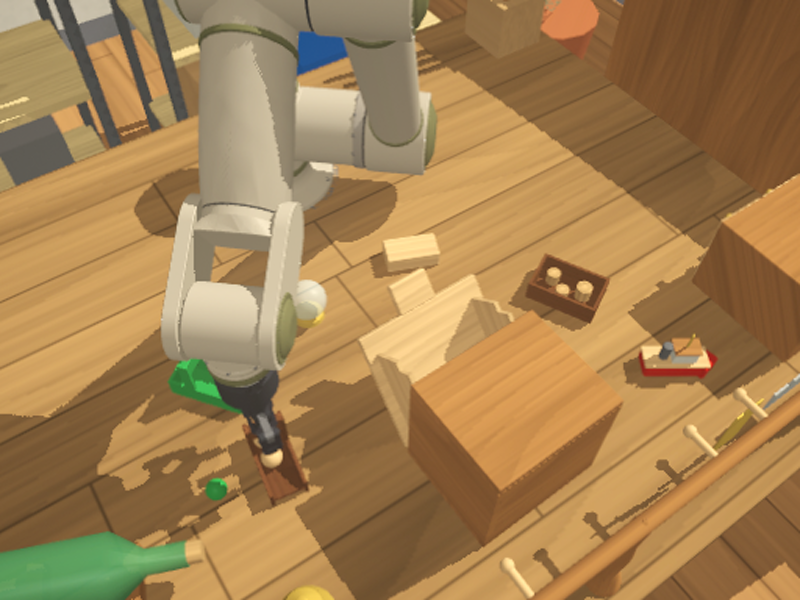

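View pics/top3.png

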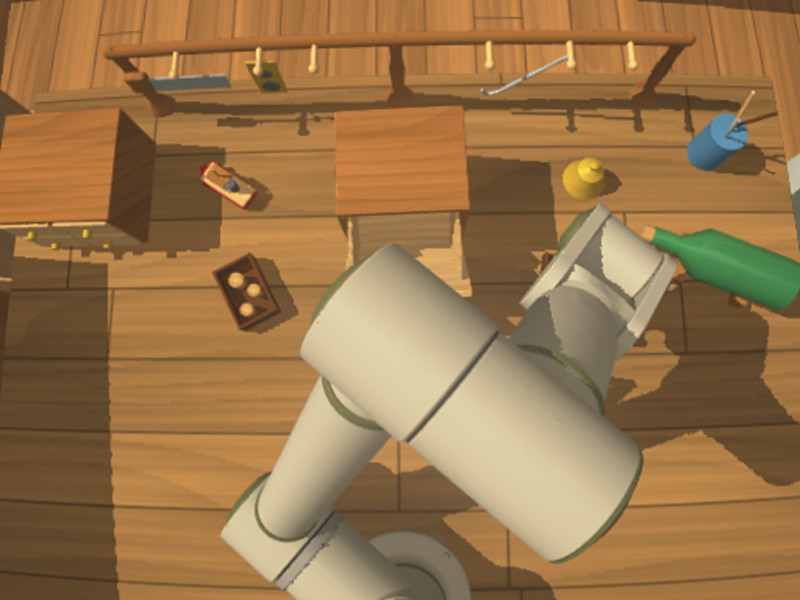

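The bin stays open at (405,240), and in the scene view the fingers are at the pan handle at (262,440). I'll close and lift.

Run:
```python
from h import *
np.set_printoptions(precision=3,suppress=True)
grip(0.0); print(get_opening(),get_force(),get_ee_pos())
if get_opening()>.009:
    move_linear(PX+[0,0,.03],rate=.05); print(get_force())
    move_linear(PX+[0,0,.22],rate=.12)
    move_to([.44,-.12,.30],Q(-.07,0))
    print(get_force(),get_opening(),get_clock()); snap(4)
```

```text
0.01104987142414126 [ 0.998 -0.249  0.446] [ 0.501 -0.274  0.078]
[-0.156 -0.65  -2.315]
[ 0.574 -0.333 -1.665] 0.011107806023588896 17.8917
```

View pics/scene4.png

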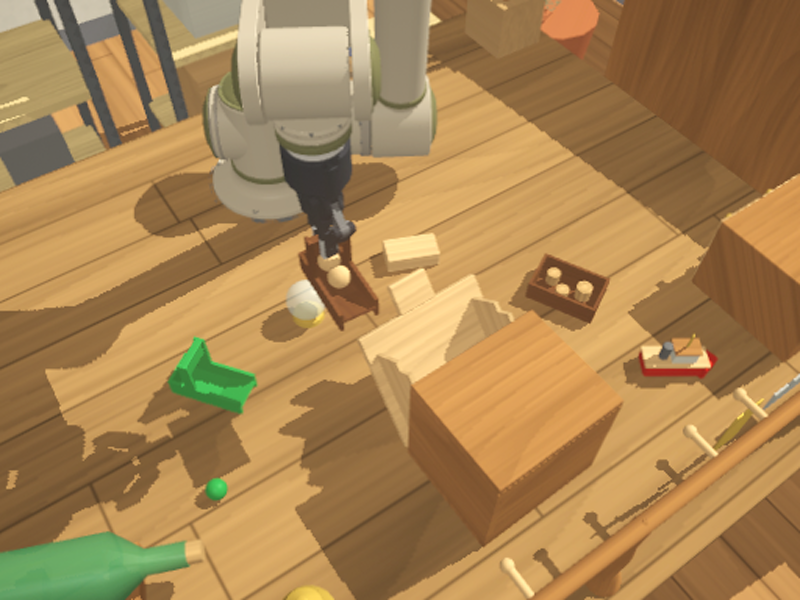

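View pics/top4.png

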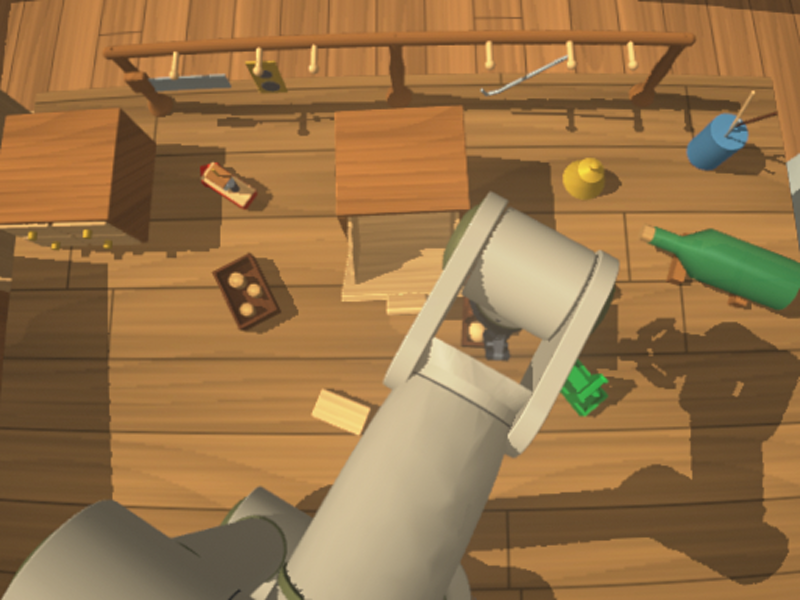

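The pan is held level with both balls in it at (335,270). Next I'll tip it over the gap.

Run:
```python
from h import *
np.set_printoptions(precision=3,suppress=True)
def hp(t,lip): return np.array(lip)-(R_.from_euler('z',BY)*R_.from_euler('y',t)).apply([.078,0,-.057])
y=-.012
move_linear(hp(0,[.54,y,.24]),rate=.12,rot=Q(BY,0))
for i,t in enumerate(np.arange(.1,.951,.05)):
    z=max(.24-.06*t/.4,.195)
    move_linear(hp(t,[.54,y,z]),rate=.05,rot=Q(BY,t))
    if abs(t-.5)<.01: snap(5)
wait(.8)
print(get_force(),get_opening(),get_clock()); snap(6)
```

```text
[-0.867 -0.074 -1.507] 0.011229668275139873 24.5833
```

View pics/scene6.png

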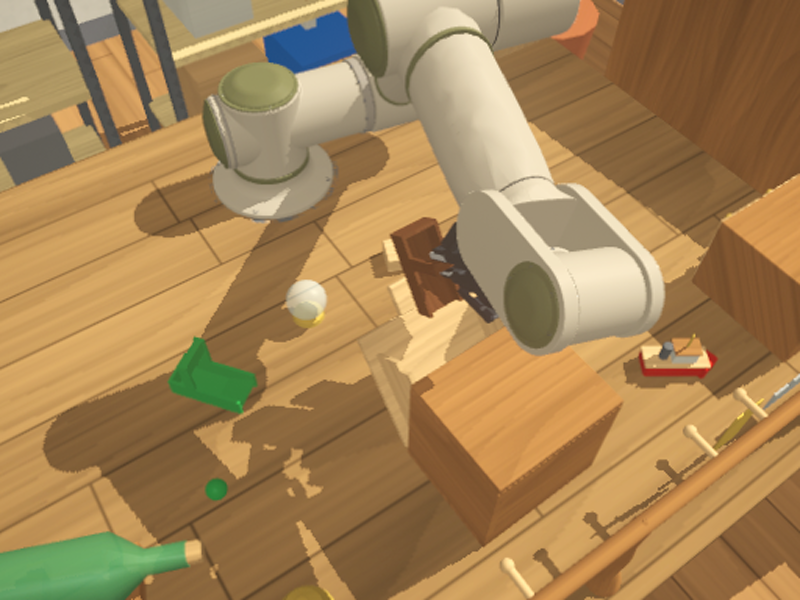

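View pics/top6.png

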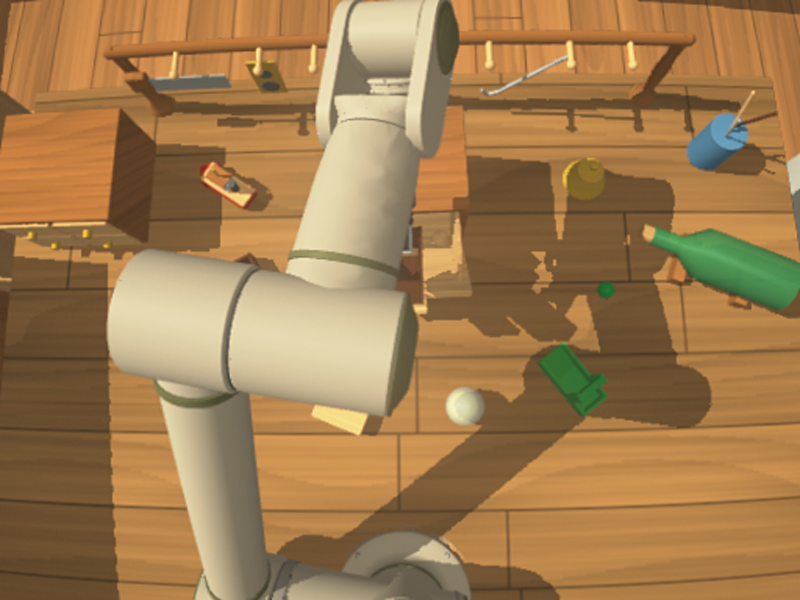

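The pan looks empty at (425,265), so I'll level it, back away and check the bin.

Run:
```python
from h import *
np.set_printoptions(precision=3,suppress=True)
p=get_ee_pos(); move_linear(p+np.array([-.02,0,.06]),rate=.12)
move_linear([.45,-.02,.33],rate=.08,rot=Q(0,0.3))
move_linear([.44,-.12,.30],rate=.08,rot=Q(-.07,0))
move_to([.46,-.27,.27],Q(PY,0))
print(get_force(),get_opening(),get_clock()); snap(7)
T=cv2.imread("pics/raw_top7.png");S=cv2.imread("pics/raw_scene7.png")
cv2.imwrite("pics/z7.png",np.hstack([cv2.resize(T[125:205,205:315],(400,480)) ,cv2.resize(S[165:285,220:330],(400,480))]))
```

```text
[-0.392  0.296 -1.903] 0.010755385757121491 28.5667
```

View pics/z7.png

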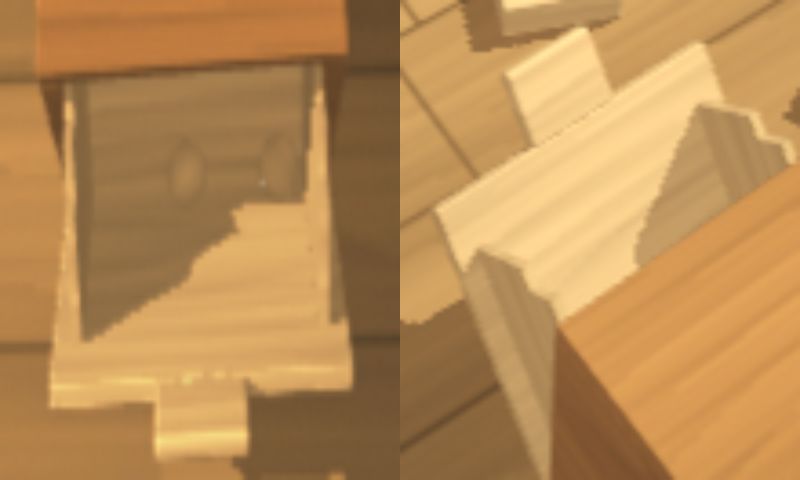

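View pics/scene7.png

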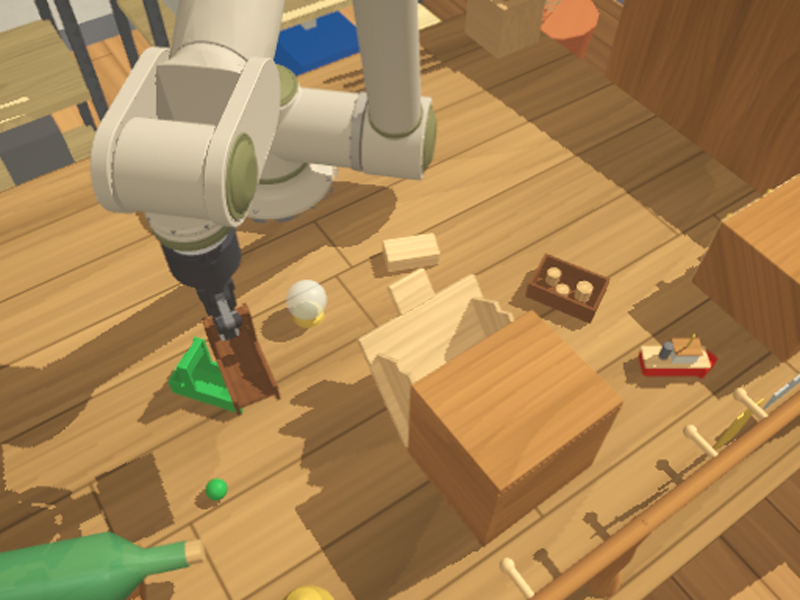

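Both balls are visible in the bin's shadow, at (185,172) and (280,165) in the crop, and the pan is empty. I'll set the pan back where it came from.

Run:
```python
from h import *
np.set_printoptions(precision=3,suppress=True)
move_to(PX+[0,0,.12],Q(PY,0))
move_linear(PX+[0,0,.02],rate=.1); f=get_force()
print(move_linear(PX+[0,0,.000],rate=.02,threshold=3),get_ee_pos(),f,get_force())
grip(.06); wait(.3)
p=get_ee_pos(); move_linear(p+np.array([0,0,.12]),rate=.08)
move_to([.36,-.36,.33],Q(PY-.3,0)); print(get_force(),get_clock()); snap(8)
T=cv2.imread("pics/raw_top8.png");S=cv2.imread("pics/raw_scene8.png")
cv2.imwrite("pics/z8.png",np.hstack([cv2.resize(T[125:215,205:395],(400,300)) ,cv2.resize(S[235:327,145:235],(400,300))]))
```

```text
True [ 0.501 -0.273  0.078] [ 0.527 -0.033 -0.805] [-0.14   0.071  4.648]
[-1.211  0.285  0.765] 34.4667
```

View pics/scene8.png

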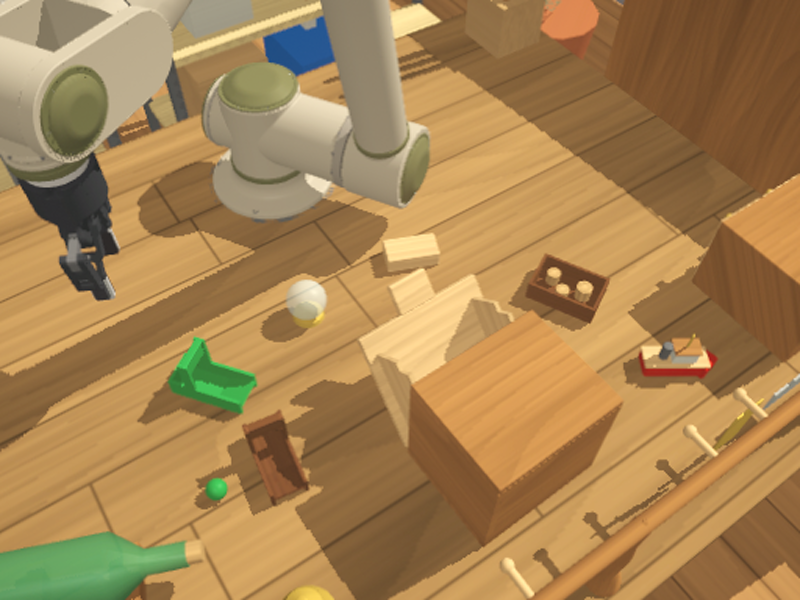

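View pics/top8.png

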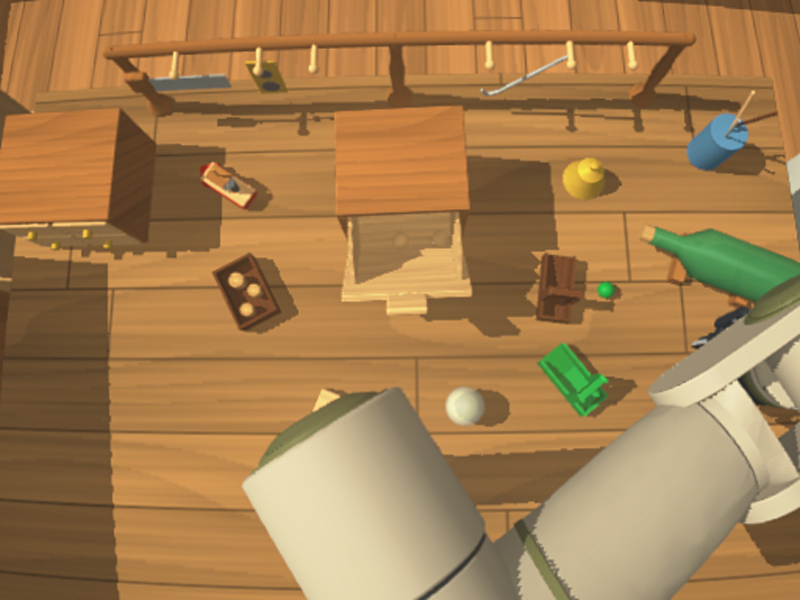

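The pan stands upright and empty at (557,290), and the bin is open with balls at about (401,240) and (437,238). I'll do one numeric check, then hand in.

Run:
```python
from h import *
np.set_printoptions(precision=3,suppress=True)
for a in (.52,.6,.7): print(a,proj("top",grip_pt(a,.017))/.64, proj("scene",grip_pt(a,.017))/.64)
for p in((401,240),(437,238)):
    X=onz("top",np.array(p)*.64,.045); r=R_.from_euler('z',BY)*R_.from_euler('y',-.7)
    print(X, r.inv().apply(X-grip_pt(.7)))
print(get_clock(),close_job())
```

```text
0.52 [405.552 288.91 ] [418.203 278.204]
0.6 [405.972 300.301] [411.583 275.75 ]
0.7 [406.48  313.609] [404.064 274.07 ]
[ 0.603 -0.004  0.045] [ 0.026  0.007 -0.18 ]
[ 0.606 -0.066  0.045] [ 0.027 -0.055 -0.181]
the job is handed in; nothing more can be done
34.5667 None
```

I pulled the bin front open and tipped both balls into it. The empty pan is back upright at its original spot, and I handed the job in at about 34.6 s of the 72 s allowed. `close_job` reports no verdict, so success rests on the checks below.

- **Bin angle:** the tongue's top edge in the last top picture sits where I predicted for about 0.66–0.70 rad. That is well above the 0.52 limit. It did not move after I released it.
- **Balls:** both are visible in the bin. In the bin_grip frame they come out at about (26, 7, -180) mm and (27, -55, -181) mm, inside all the limits. This uses one view with an assumed ball height of 45 mm, because the scene camera cannot see into the bin there.
- **Pan:** it met the desk with the tool point 78 mm up, the same height as at pick-up. It looks upright and empty in both views, and the gripper is clear of everything.
- **Forces:** no check failed. The highest wrist force I read was about 27 N, at the end of the bin pull. That is more than the stiff hinge alone needs, but far below 120 N.

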